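# Return the check weight to its matching hole

### The job

Take the check weight that stands on the balance pan and put it back upright, fully home, into the hole of the weight case that matches its diameter; leave the pan empty. The hole plate lies loose in the case, so feel gently for the hole: never press the weight against the case with more than 25 N, and do not drop or force it. Leave the other two weights and the bottles and carton where they are.

Things in the scene. Friction and masses are not known exactly. Their poses are not given: they have to be found in the camera images.
- weight_s: Cylindrical steel check weight: a plain round foot 22 mm in diameter and 30 mm high (0.5 mm chamfer at the lower edge), and on top of it, coaxial, a round stem 16 mm in diameter and 30 mm high to hold it by; 60 mm high in all, about 105 g. Origin at the centre of its underside, z up along its axis. One of the three stands on the pan, the others on the slab; which is which changes.
- weight_m: Cylindrical steel check weight: a plain round foot 26 mm in diameter and 30 mm high (0.5 mm chamfer at the lower edge), and on top of it, coaxial, a round stem 16 mm in diameter and 30 mm high to hold it by; 60 mm high in all, about 140 g. Origin at the centre of its underside, z up along its axis. One of the three stands on the pan, the others on the slab; which is which changes.
- weight_l: Cylindrical steel check weight: a plain round foot 30 mm in diameter and 30 mm high (0.5 mm chamfer at the lower edge), and on top of it, coaxial, a round stem 16 mm in diameter and 30 mm high to hold it by; 60 mm high in all, about 185 g. Origin at the centre of its underside, z up along its axis. One of the three stands on the pan, the others on the slab; which is which changes.
- pan (a point): Centre of the upper face of the balance's round steel pan (110 mm across, level, fixed, 46 mm above the table). The balance is a low white box 210 x 160 mm and 36 mm high with its display on the robot's side.
- slab: Stone slab, fixed, 140 x 120 x 46 mm, on which the two other weights stand. Origin at the centre of its underside.
- case: Weight case, fixed: open grey box 80 mm (x) by 262 mm (y), rim 37 mm high. Origin at the centre of its underside, z up, y along the row of holes. In it lies a loose aluminium hole plate 64 x 222 x 24 mm, its top face 42 mm above the case's origin. A weight fully home has its underside about 22 mm above the case's origin.
- row (a point): Point of the case (not of the loose plate), 42 mm above its origin, axes as the case. Five blind round holes 20 mm deep for diameters 18, 22, 26, 30, 34 mm (each 1.5 mm wider than that, 0.5 mm chamfer). With the plate in the middle of the case the hole centres lie at y = -88, -44, 0, +44, +88 mm from here, in that order, x = 0.
- foam (a point): Point of the case 12 mm above its origin, in the foam under the plate. The plate is loose along y: up to 13 mm off the middle either way, NOT in any measured pose; no play along x. It slides when pushed along y with about 5 N. It stays up until pressed with 4 N, then sinks 1 mm per 2 N, at most 6 mm, and springs back when a weight slips into its hole.
- reagent: Clear bottle with blue cap, 56 mm across, 130 mm high, loose bystander. Origin at the centre of its underside.
- amber: Amber bottle with black cap, 60 mm across, 140 mm high, loose bystander. Origin at the centre of its underside.
- carton: Closed carton 90 x 170 x 60 mm, loose bystander. Origin at the centre of its underside.
Things that resemble listed ones, but are neither listed nor needed, are in the scene too. What is shaped like the weight_l but purple is not meant.

How it is judged:
By the outcome, as a careful person would: the job done as asked, in the order asked, and still so for the second after the job is handed in, with the robot touching nothing.
It also fails if it takes over 58 s, if anything falls off the work surface, if the arm or the gripper's body presses on something with over 40 N, if the wrist force passes 120 N, or if a joint passes its speed limit or range.

### The arm

A 6-joint arm with a two-finger parallel gripper is mounted at the origin on the work surface. World frame = base frame: x ahead of the robot, y to its left, z up, the work surface at z = 0. Lengths are in m, angles in rad, forces in N, time in s.
With the tool pointing down it reaches from about 0.375 to 0.975 m from the base axis. Payload 3.8 kg.
Tool frame: the origin (TCP) lies midway between the tips of the shut fingers; the grasp point (between the pads) lies 19 mm behind it; z points along the fingers, y is the direction in which the jaws open and shut (so a half turn about z gives the same grasp; the last joint's range is limited). The gripper opens to 85 mm and grips with 20 to 120 N. Pads are 22 mm wide; open, the fingers measure 114 mm over their backs; the gripper's body (76 mm by 85 mm) begins 54 mm behind the grasp point. The pads swing forward as they close: fully open they stand 13 mm farther back than shut.
Start: joints at [1.089, 0.264, 1.604, -0, 1.274, -0.037], TCP at [0.29, 0.609, 0.231] pointing down, gripper open.
Joint ranges: [-2.63, 2.63], [-0.94, 2.18], [0.31, 2.57], [-1.31, 4.45], [0, 2.66], [-2.55, 2.55]. Speed limits (rad/s): [2.57, 2.57, 3.14, 3.14, 3.14, 3.14].

### API

Orientations are given as a rotation vector (axis times angle).
In Python, from workcell import bot gives the robot as it stands. The module is installed in compiled form; this text tells all that it offers.
- The arm moves only by the tool play_rows, never from a script. Its argument "series" is a list of rows, each an object with "translation": the shift along the tool's x, y, z in m, a list of three; "spin": the turn about the tool's z in units of 5 degrees (1.0 is 5 degrees). In form: [{"translation": [dx, dy, dz], "spin": spin}, ...]. A call has 1 to 5 rows; each row shifts and turns the commanded pose from where the row before left it, along the tool's axes as they then stand; what a row does not reach is not made up. A row lasts 1/10 s, in which the tool goes at most 50 mm and 8.59 degrees, less where a joint would pass 70% of its speed; a pose out of reach is approached as far as the arm can. A call is refused whole if a number of a shift passes 0.05 or a number of a turn 1, either way. A call with a gripper value outside its range is refused whole. "jaw" is the gripper's target within -1 to 1 (fully open at 1, half-way at 0, shut at -1), set as the call begins (left out, the last holds). The fingers move at their own pace and stop on an object; "force" is the grip in N (left out, the last holds). Time passes only in rows, so rows that do not move let the fingers close. It gives the time, the measured TCP pose, the force and the opening at its end, in the units of the state.
- bot.read_state(): the state, without advancing time (a new reading comes with each control period).
- bot.read_camera(name): name is "scene" or "top" or "wrist"; returns the picture (420x560x3 uint8, blue, green, red); there is no depth.
- bot.get_calibration(name): a dict with "fov_y" (degrees; the focal length in pixels is half the picture's height over the tangent of half this angle, whatever the lens; pixels are square), "cx", "cy" (the principal point, pixels), "R" (3x3) and "t" (3): a world point X has camera coordinates R X + t. Camera axes: x right, y down, z forward; pixel columns grow to the right and rows downward; lengths in m; the calibration is good to about 2 mm. A picture is of the moment at which its call begins: read the wrist's pose just before it. get_calibration takes no time and is no camera call; for the wrist camera it gives the pose at the moment of the call.
- bot.finish_job(): hands the job in, once; it reports no verdict.
The state is a dict: "time": time; "q": joint angles; "joint_vel": joint speeds; "joint_torque": joint torques, N m; "tool_pos": TCP position; "tcp_rot": TCP orientation; "wrist_force": force on the tool from outside, world axes, zero at the start; "torque": the same for the moment, N m; "width": opening from 0.0 (shut) to 1.0 (fully open).
Only numpy, scipy, OpenCV 4.12 (cv2) and the standard library are available. Lean on these libraries where they do the work, as an engineer would, in place of code of your own. Each camera call takes 0.05 s, during which the arm holds its last target. There are 200 camera calls.

## Working session

There is one attempt and no reset: what is moved stays moved. The work goes in short steps, Python scripts to look and compute and a tool call to move; the robot and the scene stay as the last step left them, time stands still between calls to the robot, and variables do not carry over. Pictures are saved under pics/ and viewed, about 8 in all and at most 12, crops included, and the job is handed in when it is done.

Besides the shell and the picture viewer there is one more tool, called as a command line: name --argument value ..., lists and objects as JSON in quotes. play_rows: Moves the arm, as the interface text tells. Its arguments: {"type":"object","properties":{"series":{"type":"array","items":{"type":"object","properties":{"translation":{"type":"array","items":{"type":"number"}},"spin":{"type":"number"}}}},"jaw":{"type":"number"},"force":{"type":"number"}},"required":["series"]}

```bash
mkdir -p pics
python3 - <<'E'
from workcell import bot
import cv2
s=bot.read_state(); print(s)
for n in("scene","top"):
    c=bot.get_calibration(n); print(n,c); cv2.imwrite(f"pics/{n}0.png",bot.read_camera(n))
print(bot.get_calibration("wrist"))
E
```

```text
{'time': 0.0, 'q': array([ 1.08910775e+00,  2.64741809e-01,  1.60535973e+00,  6.48354837e-06,
        1.27375394e+00, -3.68555817e-02]), 'joint_vel': array([-0.00010397,  0.00029101, -0.00062355,  0.00056666, -0.00033653,
       -0.0003953 ]), 'joint_torque': array([-2.05198769e-03, -5.15106797e+01, -3.67314613e+01, -3.86487536e-04,
        1.28998450e-02, -1.81850532e-05]), 'tool_pos': array([0.29008601, 0.60866576, 0.22997742]), 'tcp_rot': array([-0.69286846, -3.06363241,  0.00343249]), 'wrist_force': array([ 0.73123452, -0.81893089,  1.28557461]), 'torque': array([-0.00362243, -0.02704909,  0.02691689]), 'width': 1.000600699542028}
scene {'fov_y': 48.92658890735995, 'cx': 280.5245685966749, 'cy': 215.59463207919433, 'R': array([[-0.83504835,  0.55010839,  0.00866108],
       [ 0.46038035,  0.70729005, -0.53646129],
       [-0.30123776, -0.44398372, -0.84388048]]), 't': array([ 0.50291906, -0.27247357,  1.36238722])}
top {'fov_y': 55.68848360587515, 'cx': 278.2360046406954, 'cy': 206.95727325546682, 'R': array([[-0.01236992, -0.99942768,  0.03148487],
       [-0.99270168,  0.00849699, -0.12029622],
       [ 0.11995985, -0.03274314, -0.99223864]]), 't': array([0.02544081, 0.64259813, 0.95165013])}
{'fov_y': 59.93076149514478, 'cx': 282.2810320562514, 'cy': 202.1398033372566, 'R': array([[ 0.43130399,  0.90220462, -0.00192061],
       [ 0.8538735 , -0.40750975,  0.32378365],
       [ 0.29133644, -0.14128914, -0.9461292 ]]), 't': array([-0.67311433, -0.04047545,  0.38065295])}
```

View pics/scene0.png

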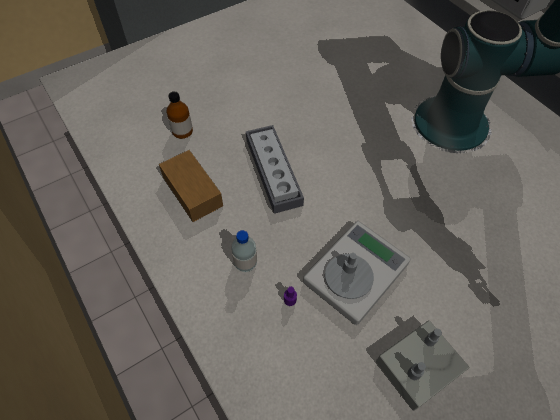

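View pics/top0.png

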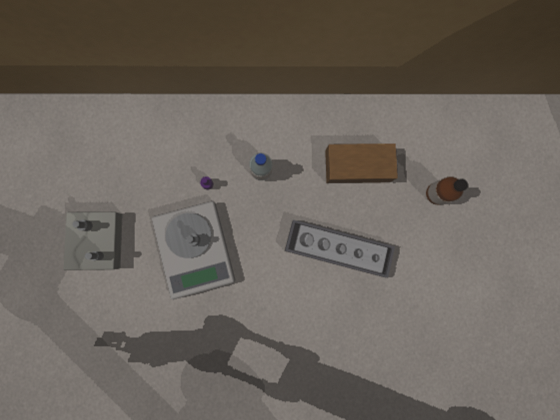

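The scene view shows these candidates:
- Grey weight on the pan: scene (350,262), top (196,238).
- Two grey weights on the slab: scene (415,371) and (433,335).
- Purple decoy on the table: scene (290,296).

The one on the pan is the one I want. The case is at top (340,248), with its large holes toward the balance. Next is a close crop.

Run:
```python
import cv2,numpy as np
s=cv2.imread("pics/scene0.png");t=cv2.imread("pics/top0.png")
def c(im,x,y,w,h,k): return cv2.resize(im[y:y+h,x:x+w],None,fx=k,fy=k,interpolation=cv2.INTER_CUBIC)
a=np.hstack([c(t,150,195,95,70,4.21)[:294,:400],c(t,285,215,115,85,3.48)[:294,:400]])
b=np.hstack([c(s,300,220,114,84,3.51)[:294,:400],c(t,60,205,95,70,4.21)[:294,:400]])
cv2.imwrite("pics/crop1.png",np.vstack([a,b]))
```

```text
(no output)
```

View pics/crop1.png

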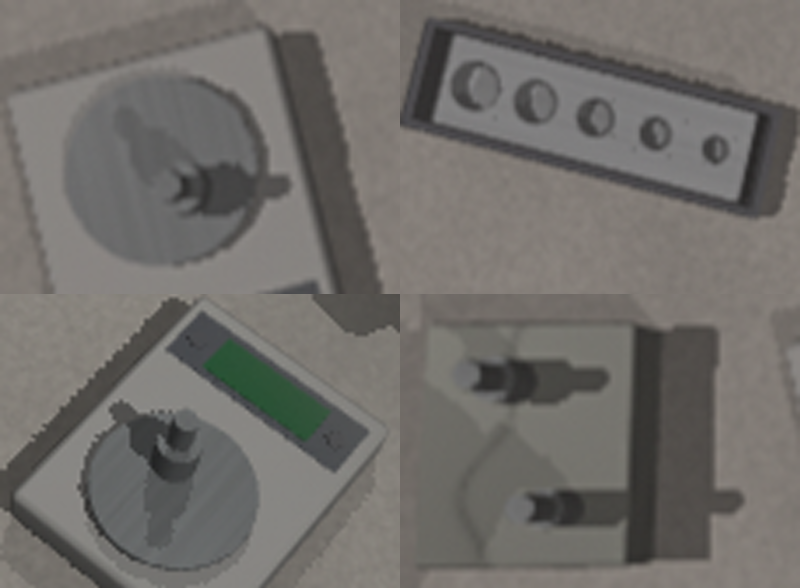

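```bash
cat > h.py <<'E'
import numpy as np
def ray(c,u,v,z):
    f=210/np.tan(np.radians(c["fov_y"])/2)
    d=c["R"].T@np.array([(u-c["cx"])/f,(v-c["cy"])/f,1]); o=-c["R"].T@c["t"]
    return o+d*(z-o[2])/d[2]
def proj(c,X):
    f=210/np.tan(np.radians(c["fov_y"])/2); p=c["R"]@np.array(X)+c["t"]
    return c["cx"]+f*p[0]/p[2],c["cy"]+f*p[1]/p[2]
E
python3 - <<'E'
from h import *; from workcell import bot
from scipy.spatial.transform import Rotation as R
s=bot.get_calibration("scene");t=bot.get_calibration("top")
print("stem scene",ray(s,300+184/3.51,220+124/3.51,.106))
print("stem top  ",ray(t,150+168/4.21,195+187/4.21,.106))
print("pan scene",ray(s,300+171/3.51,220+201/3.51,.046),"pan top",ray(t,150+163/4.21,195+167/4.21,.046))
for n,a in zip((34,30,26,22,18),((476,86),(536,101),(596,117),(655,132),(715,149))): print(n,ray(t,285+(a[0]-400)/3.48,215+a[1]/3.48,.042))
# case rim outer corners at z=.037
P=[ray(t,285+(a-400)/3.48,215+b/3.48,.037) for a,b in((427,20),(402,123),(797,105),(757,213))]
for p in P: print(p)
st=bot.read_state(); print(R.from_rotvec(st["tcp_rot"]).as_matrix())
c=bot.get_calibration("wrist"); print(-c["R"].T@c["t"])
E
```

```text
stem scene [0.56216582 0.2220293  0.106     ]
stem top   [0.56182419 0.22337933 0.106     ]
pan scene [0.57726488 0.24131204 0.046     ] pan top [0.57586479 0.23771205 0.046     ]
34 [ 0.56055508 -0.05062742  0.042     ]
30 [ 0.54949586 -0.09297415  0.042     ]
26 [ 0.53773164 -0.13530384  0.042     ]
22 [ 0.52667933 -0.17694486  0.042     ]
18 [ 0.51421399 -0.2192434   0.042     ]
[ 0.60815503 -0.01703461  0.037     ]
[0.53521712 0.00191289 0.037     ]
[ 0.54462059 -0.2810604   0.037     ]
[ 0.46886869 -0.24870604  0.037     ]
[[-9.02704168e-01  4.30260728e-01 -9.44143506e-04]
 [ 4.30261760e-01  9.02702278e-01 -1.84768069e-03]
 [ 5.72960552e-05 -2.07413790e-03 -9.99997847e-01]]
[0.21397973 0.64457484 0.37195937]
```

play_rows --series '[{"translation": [-0.041, -0.023, 0], "spin": 0}, {"translation": [-0.041, -0.023, 0], "spin": 0}, {"translation": [-0.041, -0.023, 0], "spin": 0}, {"translation": [-0.041, -0.023, 0], "spin": 0}, {"translation": [-0.041, -0.023, 0], "spin": 0}]' --jaw 1 --force 50

```text
time: 0.6
tool_pos: [0.4265, 0.4155, 0.2308]
tcp_rot: [-0.692, -3.064, 0.001]
wrist_force: [0.9, 1.0, 0.3]
width: 1.002
```

play_rows --series '[{"translation": [-0.041, -0.023, 0], "spin": 0}, {"translation": [-0.041, -0.023, 0], "spin": 0}, {"translation": [-0.041, -0.023, 0], "spin": 0}, {"translation": [-0.041, -0.023, 0], "spin": 0}, {"translation": [-0.041, -0.023, 0], "spin": 0}]'

```text
time: 1.1
tool_pos: [0.5621, 0.2235, 0.2308]
tcp_rot: [-0.693, -3.064, 0.0]
wrist_force: [-0.3, 1.5, -0.5]
width: 0.998
```

play_rows --series '[{"translation": [0, 0, 0], "spin": -1}, {"translation": [0, 0, 0], "spin": -1}, {"translation": [0, 0, 0], "spin": 0}, {"translation": [0, 0, 0], "spin": 0}]'

```text
time: 1.5
tool_pos: [0.5613, 0.2252, 0.2308]
tcp_rot: [-0.426, -3.112, 0.001]
wrist_force: [0.4, -0.9, -0.2]
width: 1.0
```

Run:
```python
from workcell import bot
import cv2,pickle
s=bot.read_state(); c=bot.get_calibration("wrist"); im=bot.read_camera("wrist")
pickle.dump((s,c),open("w1.pkl","wb")); cv2.imwrite("pics/w1.png",im); print(s["time"],s["tool_pos"],s["tcp_rot"],s["wrist_force"])
```

```text
1.5 [0.56128652 0.22520075 0.23082044] [-4.26283935e-01 -3.11179702e+00  5.93928005e-04] [ 0.37811765 -0.85003291 -0.20190614]
```

View pics/w1.png

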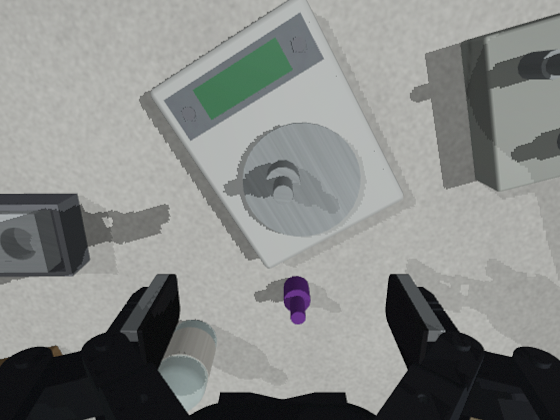

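Run:
```python
from h import *; import pickle,cv2
s,c=pickle.load(open("w1.pkl","rb")); im=cv2.imread("pics/w1.png")
print("cam",-c["R"].T@c["t"]); print("tcp px",proj(c,s["tool_pos"]))
for X in((.562,.2227,.106),(.562,.2227,.046),(.5765,.2395,.046)): print(X,proj(c,X))
cv2.imwrite("pics/w1c.png",cv2.resize(im[140:230,220:340],None,fx=6,fy=6,interpolation=cv2.INTER_CUBIC))
```

```text
cam [0.48005837 0.24736839 0.37276153]
tcp px (np.float64(283.7174035767549), np.float64(278.3517094868198))
(0.562, 0.2227, 0.106) (np.float64(280.28348581526524), np.float64(195.30443300379562))
(0.562, 0.2227, 0.046) (np.float64(280.64203544080334), np.float64(175.48818693502417))
(0.5765, 0.2395, 0.046) (np.float64(302.18552850077623), np.float64(185.2861863501351))
```

View pics/w1c.png

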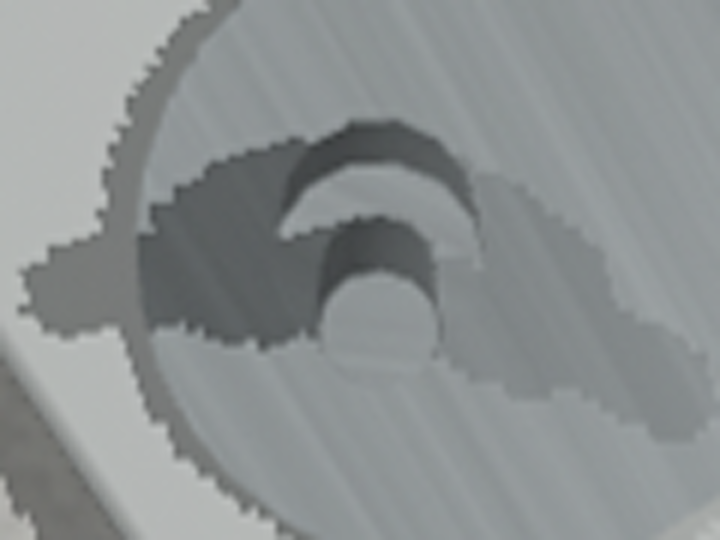

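play_rows --series '[{"translation": [0, 0, 0.03], "spin": 0}, {"translation": [0, 0, 0.03], "spin": 0}, {"translation": [0, 0, 0.02], "spin": 0}, {"translation": [0, 0, 0], "spin": 0}, {"translation": [0, 0, 0], "spin": 0}]'

```text
time: 2.05
tool_pos: [0.5613, 0.2257, 0.1513]
tcp_rot: [-0.423, -3.112, 0.001]
wrist_force: [0.1, -0.3, 0.8]
width: 1.003
```

```bash
cat > look.py <<'E'
from workcell import bot
from h import *
import cv2,pickle,sys
def look(n,x,y,w,h,k):
    s=bot.read_state(); c=bot.get_calibration("wrist"); im=bot.read_camera("wrist")
    pickle.dump((s,c),open(n+".pkl","wb")); cv2.imwrite(f"pics/{n}.png",im)
    cv2.imwrite(f"pics/{n}c.png",cv2.resize(im[y:y+h,x:x+w],None,fx=k,fy=k,interpolation=cv2.INTER_CUBIC))
    print(s["time"],s["tool_pos"],s["tcp_rot"],s["wrist_force"]); return s,c,im
E
python3 - <<'E'
from look import *
s,c,im=look("w2",210,150,150,110,5)
s1,c1=pickle.load(open("w1.pkl","rb"))
print("from w1",ray(c1,283.2,194.3,.106), "px now",proj(c,ray(c1,283.2,194.3,.106)))
E
```

```text
2.05 [0.56127791 0.22566092 0.15132273] [-4.23045338e-01 -3.11239869e+00  5.38091665e-04] [ 0.05774018 -0.26600416  0.77480746]
from w1 [0.56182503 0.22507769 0.106     ] px now (np.float64(282.7149200632112), np.float64(237.35292297222838))
```

View pics/w2c.png

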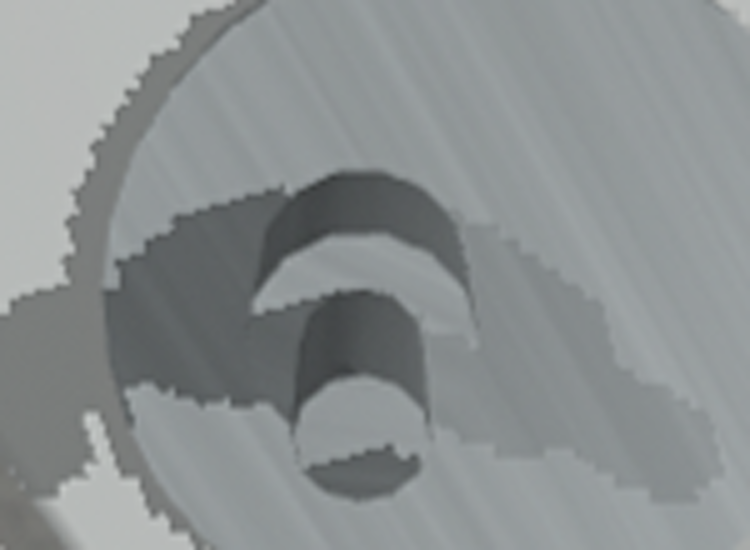

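Run:
```python
from h import *; import pickle
from scipy.spatial.transform import Rotation as R
for n in("w1","w2"):
    s,c=pickle.load(open(n+".pkl","rb")); M=R.from_rotvec(s["tcp_rot"]).as_matrix(); y=M[:,1]
    C=np.array([.5618,.2251,0])
    for d,z in((16,.106),(22,.076),(26,.076),(30,.076),(22,.046),(26,.046),(30,.046)):
        a=np.array([proj(c,C+[0,0,z]+(y*np.cos(t)+M[:,0]*np.sin(t))*d/2000) for t in np.linspace(0,6.28,90)])
        print(n,d,z,"w %.1f  u %.1f-%.1f top %.1f"%(np.ptp(a[:,0]),a[:,0].min(),a[:,0].max(),a[:,1].min()))
print("tool offset to weight",M.T@(C+[0,0,.080]-s["tool_pos"]), M)
```

```text
w1 16 0.106 w 20.8  u 272.8-293.6 top 184.2
w1 22 0.076 w 26.0  u 270.1-296.1 top 170.9
w1 26 0.076 w 30.7  u 267.8-298.5 top 168.5
w1 30 0.076 w 35.5  u 265.4-300.9 top 166.2
w1 22 0.046 w 23.8  u 271.2-295.0 top 162.9
w1 26 0.046 w 28.1  u 269.0-297.2 top 160.8
w1 30 0.046 w 32.5  u 266.9-299.3 top 158.6
w2 16 0.106 w 28.5  u 268.5-297.0 top 224.1
w2 22 0.076 w 34.4  u 265.5-299.9 top 201.6
w2 26 0.076 w 40.6  u 262.4-303.0 top 198.6
w2 30 0.076 w 46.9  u 259.2-306.1 top 195.5
w2 22 0.046 w 30.7  u 267.3-298.0 top 187.9
w2 26 0.046 w 36.2  u 264.6-300.8 top 185.2
w2 30 0.046 w 41.8  u 261.8-303.6 top 182.5
tool offset to weight [-0.00069019 -0.00037148  0.07132254] [[-9.63720194e-01  2.66913858e-01 -6.15696964e-04]
 [ 2.66914055e-01  9.63720301e-01 -2.62085794e-04]
 [ 5.23405333e-04 -4.16915545e-04 -9.99999776e-01]]
```

The pan weight's foot measures about 45.6 px in the crop. The model predicts 46.9 px for 30 mm and 40.6 px for 26 mm, so it is weight_l. Its target is the 30 mm hole, the second largest, seen at about (0.5495, -0.093).

play_rows --series '[{"translation": [-0.0007, -0.0004, 0.025], "spin": 0}, {"translation": [0, 0, 0.025], "spin": 0}, {"translation": [0, 0, 0.015], "spin": 0}, {"translation": [0, 0, 0.006], "spin": 0}, {"translation": [0, 0, 0], "spin": 0}]'

```text
time: 2.6
tool_pos: [0.5621, 0.2247, 0.0803]
tcp_rot: [-0.423, -3.113, 0.0]
wrist_force: [0.8, -0.1, -0.3]
width: 0.999
```

play_rows --series '[{"translation": [0, 0, 0], "spin": 0}, {"translation": [0, 0, 0], "spin": 0}, {"translation": [0, 0, 0], "spin": 0}, {"translation": [0, 0, 0], "spin": 0}, {"translation": [0, 0, 0], "spin": 0}]' --jaw -1 --force 50

```text
time: 3.1
tool_pos: [0.5625, 0.2249, 0.0809]
tcp_rot: [0.423, 3.112, 0.001]
wrist_force: [1.4, 0.8, 0.7]
width: 0.166
```

play_rows --series '[{"translation": [0, 0, 0], "spin": 0}, {"translation": [0, 0, 0], "spin": 0}, {"translation": [0, 0, 0], "spin": 0}, {"translation": [0, 0, 0], "spin": 0}, {"translation": [0, 0, 0], "spin": 0}]'

```text
time: 3.6
tool_pos: [0.5626, 0.2249, 0.0809]
tcp_rot: [0.423, 3.112, 0.001]
wrist_force: [-0.2, 0.2, 5.4]
width: 0.168
```

play_rows --series '[{"translation": [0, 0, -0.01], "spin": 0}, {"translation": [0, 0, -0.025], "spin": 0}, {"translation": [0, 0, -0.025], "spin": 0}, {"translation": [-0.012, -0.044, 0], "spin": 0}, {"translation": [-0.012, -0.044, 0], "spin": 0}]'

```text
time: 4.1
tool_pos: [0.562, 0.1336, 0.1412]
tcp_rot: [0.418, 3.112, 0.0]
wrist_force: [0.6, -0.5, -2.4]
width: 0.165
```

play_rows --series '[{"translation": [-0.012, -0.044, 0], "spin": 0}, {"translation": [-0.012, -0.044, 0], "spin": 0}, {"translation": [-0.012, -0.044, 0], "spin": 0}, {"translation": [-0.012, -0.044, 0], "spin": 0}, {"translation": [0, 0, 0.01], "spin": 0}]'

```text
time: 4.6
tool_pos: [0.5615, -0.0543, 0.1313]
tcp_rot: [0.431, 3.11, -0.004]
wrist_force: [0.4, 0.8, -2.0]
width: 0.171
```

play_rows --series '[{"translation": [0, 0, 0.01], "spin": 0}, {"translation": [0, 0, 0], "spin": 0}, {"translation": [0, 0, 0], "spin": 0}, {"translation": [0, 0, 0], "spin": 0}]'

```text
time: 5.0
tool_pos: [0.5612, -0.0477, 0.1203]
tcp_rot: [-0.42, -3.113, -0.0]
wrist_force: [0.7, 0.2, -2.0]
width: 0.164
```

Run:
```python
from look import *
s,c,im=look("w3",100,140,260,195,3)
for X in((.5606,-.0506,.042),(.5495,-.093,.042)): print(proj(c,X))
print(proj(c,s["tool_pos"]),s["width"])
```

```text
5.0 [ 0.56115867 -0.04767324  0.12031949] [-4.20226955e-01 -3.11322011e+00 -2.05924328e-04] [ 0.70460535  0.21152051 -1.98585323]
(np.float64(278.6543682322414), np.float64(215.5793369238048))
(np.float64(210.98499428632783), np.float64(216.43252449308864))
(np.float64(283.7243750353703), np.float64(278.407140575127)) 0.1635854686595926
```

View pics/w3c.png

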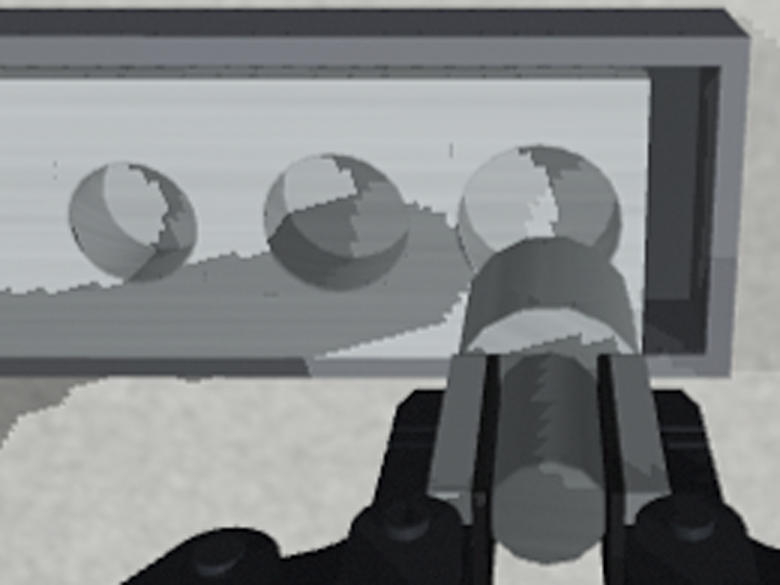

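```bash
cat > fit.py <<'E'
from h import *; from scipy.optimize import least_squares
T=np.linspace(0,2*np.pi,181)
def ext(c,x,y,z,d):
    a=np.array([proj(c,(x+d/2*np.cos(t),y+d/2*np.sin(t),z)) for t in T]); return np.array([a[:,0].min(),a[:,0].max(),a[:,1].min(),a[:,1].max()])
def fit(c,z,d,m,x0):  # m = umin,umax,vmin,vmax (nan = unknown)
    m=np.array(m,float); k=~np.isnan(m)
    r=least_squares(lambda p:(ext(c,p[0],p[1],z,d)-m)[k],x0,diff_step=1e-5); return r.x,ext(c,*r.x,z,d)-m
E
python3 - <<'E'
from fit import *; import pickle
from scipy.spatial.transform import Rotation as R
s,c=pickle.load(open("w3.pkl","rb")); M=R.from_rotvec(s["tcp_rot"]).as_matrix(); p=s["tool_pos"]; n=np.nan
g=lambda a,b,e,f:(100+a/3,100+b/3,140+e/3,140+f/3)
tl=lambda q:(M.T@np.array([q[0]-p[0],q[1]-p[1],0]))[:2]*1000
z=p[2]-.0343
for nm,zz,d,m in(("h30",.042,.0325,g(264,408,153,291)),("h26",.042,.0285,g(69,198,161,283)),("h34",.042,.0365,g(457,622,145,n)),
 ("stem",z+.06,.016,g(491,606,463,563)),("shoulder",z+.03,.030,g(n,n,305,n)),("shoulder w",z+.03,.030,g(466,637,305,n)),("foot",z,.030,g(n,n,237,n))):
    q,r=fit(c,zz,d,m,p[:2]); print(nm,q,"tool mm",tl(q),"res",r)
E
```

```text
h30 [ 0.54846403 -0.09192384] tool mm [  0.5080633  -46.03272294] res [-1.19095181  1.19434993 -0.46458682  0.56772563]
h26 [ 0.53675426 -0.13393069] tool mm [  0.66140145 -89.64087733] res [-0.71446465  0.71820464 -0.26619351  0.319345  ]
h34 [ 0.56068487 -0.04983185] tool mm [-0.1154785  -2.20697516] res [-0.71399968  0.71377334  0.03643298         nan]
stem [ 0.55994508 -0.04779278] tool mm [ 1.13846594 -0.43702873] res [-2.1315173   2.13105035 -1.3175114   1.51981364]
shoulder [ 0.56031825 -0.04744104] tool mm [0.8719068  0.00106537] res [           nan            nan -1.2461193e-06            nan]
shoulder w [ 0.56046859 -0.04741522] tool mm [0.73378984 0.06581894] res [-4.5521144   4.55510218  0.28539603         nan]
foot [ 0.56139458 -0.04773841] tool mm [-0.24474938 -0.00029476] res [           nan            nan 5.33733953e-07            nan]
```

play_rows --series '[{"translation": [0.0007, -0.023, 0], "spin": 0}, {"translation": [0, -0.023, 0.008], "spin": 0}, {"translation": [0, 0, 0.015], "spin": 0}, {"translation": [0, 0, 0.01], "spin": 0}, {"translation": [0, 0, 0.005], "spin": 0}]'

```text
time: 5.55
tool_pos: [0.5472, -0.092, 0.0807]
tcp_rot: [-0.422, -3.111, -0.001]
wrist_force: [-0.4, -0.8, -2.9]
width: 0.169
```

play_rows --series '[{"translation": [0, 0, 0], "spin": 0}, {"translation": [0, 0, 0], "spin": 0}, {"translation": [0, 0, 0], "spin": 0}]'

```text
time: 5.85
tool_pos: [0.5488, -0.0928, 0.0828]
tcp_rot: [0.422, 3.112, -0.0]
wrist_force: [1.3, -1.1, -2.3]
width: 0.164
```

Run:
```python
from look import *
s,c,im=look("w4",210,190,150,110,5)
```

```text
5.85 [ 0.54875478 -0.09276416  0.08283616] [ 4.22128484e-01  3.11204766e+00 -3.60735741e-05] [ 1.27718909 -1.06343295 -2.32765645]
```

View pics/w4c.png

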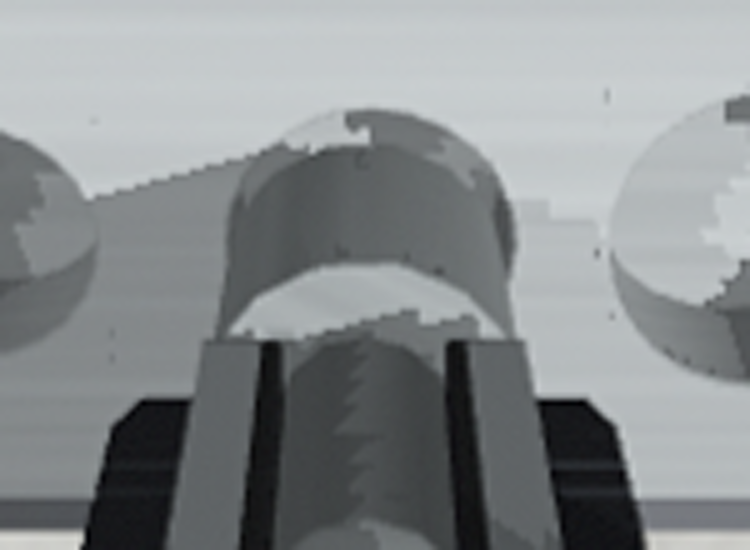

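Run:
```python
from fit import *; import pickle
from scipy.spatial.transform import Rotation as R
s,c=pickle.load(open("w4.pkl","rb")); M=R.from_rotvec(s["tcp_rot"]).as_matrix(); p=s["tool_pos"]; n=np.nan
g=lambda a,b,e,f:(210+a/5,210+b/5,190+e/5,190+f/5)
tl=lambda q:(M.T@np.array([q[0]-p[0],q[1]-p[1],0]))[:2]*1000
z=p[2]-.0343; print(z)
for nm,zz,d,m in(("hole",.042,.0315,g(229,515,107,n)),("holech",.042,.0325,g(229,515,107,n)),("foot",z,.029,g(234,498,145,n)),("foot",z+.0005,.030,g(234,498,145,n)),("shoulder",z+.03,.03,g(222,514,262,n)),
 ("r34",.042,.0355,g(610,n,n,380))):
    q,r=fit(c,zz,d,m,p[:2]); print(nm,q,"tool mm",tl(q),"res",r)
```

```text
0.04853615930734946
hole [ 0.54821001 -0.0920592 ] tool mm [0.71287926 0.5343707 ] res [-0.10145255  0.10141382  0.0054             nan]
holech [ 0.54871878 -0.09219964] tool mm [0.18507658 0.5345292 ] res [-0.98781775  0.98742896  0.05416089         nan]
foot [ 0.54855886 -0.0928565 ] tool mm [ 0.16423728 -0.1411965 ] res [-0.84081378  0.84050933  0.04284359         nan]
foot [ 0.54887832 -0.09294651] tool mm [-0.16765257 -0.14285259] res [-1.83392283  1.83323458  0.09677152         nan]
shoulder [ 0.54838825 -0.09270212] tool mm [ 0.36980827 -0.03783333] res [-3.82609548  3.82835459  0.24082345         nan]
r34 [ 0.55932653 -0.04961989] tool mm [ 1.30324725 44.40148096] res [5.68434189e-14            nan            nan 2.27373675e-13]
```

play_rows --series '[{"translation": [0.0005, 0.0007, 0], "spin": 0}, {"translation": [0, 0, 0.002], "spin": 0}, {"translation": [0, 0, 0.002], "spin": 0}, {"translation": [0, 0, 0.001], "spin": 0}, {"translation": [0, 0, 0], "spin": 0}]'

```text
time: 6.4
tool_pos: [0.5475, -0.0923, 0.077]
tcp_rot: [-0.423, -3.112, -0.0]
wrist_force: [0.7, 0.0, -1.1]
width: 0.169
```

play_rows --series '[{"translation": [0, 0, 0.001], "spin": 0}, {"translation": [0, 0, 0.001], "spin": 0}, {"translation": [0, 0, 0.001], "spin": 0}, {"translation": [0, 0, 0], "spin": 0}, {"translation": [0, 0, 0], "spin": 0}]'

```text
time: 6.9
tool_pos: [0.5478, -0.0923, 0.0743]
tcp_rot: [-0.423, -3.113, -0.0]
wrist_force: [-0.5, -0.5, -2.2]
width: 0.169
```

play_rows --series '[{"translation": [0, 0, 0.001], "spin": 0}, {"translation": [0, 0, 0.001], "spin": 0}, {"translation": [0, 0, 0], "spin": 0}, {"translation": [0, 0, 0], "spin": 0}, {"translation": [0, 0, 0], "spin": 0}]'

```text
time: 7.4
tool_pos: [0.5478, -0.0923, 0.0723]
tcp_rot: [-0.423, -3.113, 0.0]
wrist_force: [0.1, -0.5, -2.4]
width: 0.167
```

Run:
```python
from look import *
for i in range(3): s,c,im=look("w5",210,190,150,110,5)
```

```text
7.4 [ 0.54777704 -0.09227156  0.07228556] [-4.23240749e-01 -3.11290130e+00  2.00167249e-05] [ 0.09789384 -0.48751537 -2.39614946]
7.45 [ 0.54779725 -0.09227188  0.07230626] [-4.23207752e-01 -3.11293071e+00  6.54365490e-05] [ 0.16979205  0.17420708 -0.78116034]
7.5 [ 0.5477758  -0.09228307  0.07231117] [-4.23281048e-01 -3.11290559e+00  2.96320478e-05] [-0.00763483 -0.13105478 -1.17383733]
```

The foot is now 4 mm below the plate top with no contact force, so it is in the hole. I'll continue in small steps.

play_rows --series '[{"translation": [0, 0, 0.001], "spin": 0}, {"translation": [0, 0, 0.001], "spin": 0}, {"translation": [0, 0, 0.001], "spin": 0}, {"translation": [0, 0, 0.001], "spin": 0}, {"translation": [0, 0, 0], "spin": 0}]'

```text
time: 8.05
tool_pos: [0.5477, -0.0922, 0.0681]
tcp_rot: [-0.423, -3.113, -0.0]
wrist_force: [-0.0, -0.1, -1.0]
width: 0.166
```

play_rows --series '[{"translation": [0, 0, 0.001], "spin": 0}, {"translation": [0, 0, 0.001], "spin": 0}, {"translation": [0, 0, 0.001], "spin": 0}, {"translation": [0, 0, 0.001], "spin": 0}, {"translation": [0, 0, 0], "spin": 0}]'

```text
time: 8.55
tool_pos: [0.5478, -0.0922, 0.0641]
tcp_rot: [-0.423, -3.113, -0.0]
wrist_force: [0.2, -0.9, -1.7]
width: 0.165
```

play_rows --series '[{"translation": [0, 0, 0.001], "spin": 0}, {"translation": [0, 0, 0.001], "spin": 0}, {"translation": [0, 0, 0.001], "spin": 0}, {"translation": [0, 0, 0.001], "spin": 0}, {"translation": [0, 0, 0], "spin": 0}]'

```text
time: 9.05
tool_pos: [0.5478, -0.0922, 0.0601]
tcp_rot: [-0.423, -3.113, -0.0]
wrist_force: [1.6, -0.3, -1.2]
width: 0.169
```

play_rows --series '[{"translation": [0, 0, 0.001], "spin": 0}, {"translation": [0, 0, 0.001], "spin": 0}, {"translation": [0, 0, 0.001], "spin": 0}, {"translation": [0, 0, 0], "spin": 0}, {"translation": [0, 0, 0], "spin": 0}]'

```text
time: 9.55
tool_pos: [0.5478, -0.0923, 0.0572]
tcp_rot: [-0.423, -3.113, -0.0]
wrist_force: [0.1, -0.4, -1.8]
width: 0.159
```

play_rows --series '[{"translation": [0, 0, 0.0005], "spin": 0}, {"translation": [0, 0, 0], "spin": 0}, {"translation": [0, 0, 0], "spin": 0}, {"translation": [0, 0, 0], "spin": 0}]'

```text
time: 9.95
tool_pos: [0.5479, -0.0923, 0.0569]
tcp_rot: [0.423, 3.113, -0.0]
wrist_force: [0.1, 0.2, -1.4]
width: 0.167
```

play_rows --series '[{"translation": [0, 0, 0.0005], "spin": 0}, {"translation": [0, 0, 0], "spin": 0}, {"translation": [0, 0, 0], "spin": 0}, {"translation": [0, 0, 0], "spin": 0}]'

```text
time: 10.35
tool_pos: [0.548, -0.0923, 0.0566]
tcp_rot: [0.423, 3.113, -0.0]
wrist_force: [-1.2, -0.5, 2.1]
width: 0.165
```

Contact has started (+2 N) at a foot height of about 22 mm, so the weight is home. I'll release, retreat straight up and check.

play_rows --series '[{"translation": [0, 0, 0], "spin": 0}, {"translation": [0, 0, 0], "spin": 0}, {"translation": [0, 0, 0], "spin": 0}, {"translation": [0, 0, 0], "spin": 0}, {"translation": [0, 0, 0], "spin": 0}]' --jaw 1

```text
time: 10.85
tool_pos: [0.5478, -0.0923, 0.0562]
tcp_rot: [-0.423, -3.113, -0.0]
wrist_force: [0.2, -0.2, 0.7]
width: 0.992
```

play_rows --series '[{"translation": [0, 0, 0], "spin": 0}, {"translation": [0, 0, -0.005], "spin": 0}, {"translation": [0, 0, -0.015], "spin": 0}, {"translation": [0, 0, -0.03], "spin": 0}, {"translation": [0, 0, -0.03], "spin": 0}]'

```text
time: 11.35
tool_pos: [0.5475, -0.0922, 0.1378]
tcp_rot: [-0.423, -3.112, -0.0]
wrist_force: [1.1, -1.1, 0.4]
width: 0.997
```

play_rows --series '[{"translation": [0, 0, -0.03], "spin": 0}, {"translation": [0, 0, -0.03], "spin": 0}, {"translation": [0, 0, 0], "spin": 0}, {"translation": [0, 0, 0], "spin": 0}, {"translation": [0, 0, 0], "spin": 0}]'

```text
time: 11.85
tool_pos: [0.5471, -0.0921, 0.1958]
tcp_rot: [-0.423, -3.112, -0.0]
wrist_force: [-0.6, -0.2, -0.3]
width: 1.001
```

Run:
```python
from look import *
s,c,im=look("w6",200,120,160,120,5)
sc=bot.read_camera("scene"); cv2.imwrite("pics/end.png",np.hstack([im[100:300,130:430],sc[100:300,150:450]]))
q=np.array([.5483,-.0922]); 
for z,d in((.082,.016),(.052,.03),(.042,.0315)):
    a=[proj(c,(q[0]+d/2*np.cos(t),q[1]+d/2*np.sin(t),z)) for t in np.linspace(0,6.3,60)]; a=np.array(a)-[130,100]; print(z,a.min(0),a.max(0))
```

```text
11.85 [ 0.54709493 -0.09210459  0.19580676] [-4.23056193e-01 -3.11183409e+00 -1.35138094e-04] [-0.64518094 -0.21489389 -0.31464039]
0.082 [142.67099746  89.3543333 ] [164.26880769 109.85597082]
0.052 [135.03437399  70.23281728] [171.67515329 105.39372903]
0.042 [134.67665285  66.46320366] [171.96543564 102.35815286]
```

View pics/end.png

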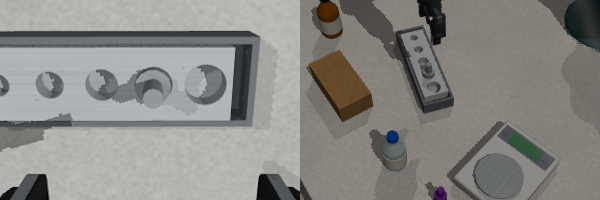

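The weight stands upright in the second-largest hole. Its stem top is at about (153,98), against a predicted (153,100) for fully home. The pan is empty, and the bottles, carton and purple decoy are unmoved.

```bash
python3 -c "
from workcell import bot
print(bot.finish_job())"
```

```text
the job is handed in; nothing more can be done
None
```

I moved the check weight from the balance pan into the 30 mm hole of the case, released it, backed off and handed the job in at about 12 s of robot time.

- **Which weight:** in the closest wrist-camera crop the foot measured about 45.6 px. The model predicted 46.9 px for 30 mm and 40.6 px for 26 mm, so it is weight_l. My first rough reading from the scene camera gave about 23 to 24 mm. I set that aside because the crop was blurred.
- **Insertion:** it went in without a search. The vertical force read at the end of each move stayed at the weight's own level until the bottom. There it rose by about 4 N, with the foot roughly 22 mm above the case origin, which is the fully-home height.
- **Final checks:** after release, the last pictures show the weight upright in the hole, with the stem top about 2 px from where a fully home weight should appear. The pan is empty, and the bottles, carton and purple look-alike appear where they were. The two slab weights were outside that last picture, and the arm did not go near them after the start.
- **Disagreement:** the scene and top cameras put the weight about 2 to 3 mm off the wrist camera in y, roughly the stated calibration error. I used the wrist camera's values.

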